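Fit the sink drain cover over its stud

ROBOT

A 6-joint arm with a two-finger parallel gripper is mounted at the origin on a cart in front of the work surface, level with it; the furniture and walls round the work are solid. World frame = base frame: x ahead of the robot, y to its left, z up, the work surface at z = 0. Lengths are in m, angles in rad, forces in N, time in s.
With the tool pointing down it reaches from about 0.35 to 0.975 m from the base axis. Payload 4.9 kg.
Tool frame: the origin (TCP) lies at the very end of the fingers, on their centre line; the grasp point (between the pads) lies 19 mm behind it; z points along the fingers, y is the line along which they close (so a half turn about z gives the same grasp; the last joint's range is limited). The gripper opens to 85 mm and grips with 20 to 120 N. Pads are 22 mm wide; open, the fingers measure 114 mm over their backs; the gripper's body (76 mm by 85 mm) begins 54 mm behind the grasp point. The pads swing forward as they close: fully open they stand 13 mm farther back than shut.
Start: joints at [1.037, 0.053, 1.613, -0, 1.476, -0.119], TCP at [0.252, 0.572, 0.231] pointing down, gripper open.
Joint ranges: [-3.01, 3.01], [-1.01, 2.22], [0.06, 2.58], [-1.02, 4.17], [0.09, 2.62], [-3.14, 3.14]. Speed limits (rad/s): [2.57, 2.57, 3.14, 3.14, 3.14, 3.14].

INTERFACE

Orientations are given as a rotation vector (axis times angle).
In Python, from station import ctrl gives the robot as it stands.
- The arm moves only by the shell command python3 -m crank 'ROWS' [OPENING] [FORCE]. ROWS is text: rows parted by semicolons, each of 4 numbers parted by spaces: the shift along the world's x, y, z in units of 0.5 m (1.0 is 0.5 m), then the turn about the world's z in units of 90 degrees (1.0 is 90 degrees). In form: x y z turn; .... A call has exactly 5 rows; each row shifts and turns the commanded pose from where the row before left it; what a row does not reach is not made up. A row lasts 1/12 s, in which the tool goes at most 41.7 mm and 7.16 degrees, less where a joint would pass 70% of its speed; a pose out of reach is approached as far as the arm can. A call with a number of a shift or a turn outside -1 to 1 is refused whole. A call with a gripper value outside its range is refused whole. OPENING is the opening in per cent of the stroke, from 0 (shut) to 100 (fully open), set as the call begins (- or left out, the last holds). The fingers move at their own pace and stop on an object; FORCE is the grip in N (left out, the last holds). Time passes only in rows, so rows that do not move let the fingers close, or fill a call up. It gives the time, the measured TCP pose, the force, the opening and the grip force at its end, in the units of the state.
- ctrl.get_obs(): the state, without advancing time (a new reading comes with each control period).
- ctrl.get_image(name): name is "scene" or "top" or "wrist"; returns (picture, depth): 480x640x3 uint8, red, green, blue; 480x640 float32, m along the optical axis (not along the pixel's ray), 0 where there is no reading.
- ctrl.get_calibration(name): a dict with "fx", "fy", "cx", "cy" (pixels), "extrinsics" (4x4, takes a point from world to camera coordinates). Camera axes: x right, y down, z forward; pixel columns grow to the right and rows downward; lengths in m; the calibration is good to about 2 mm. A picture is of the moment at which its call begins: read the wrist's pose just before it. get_calibration takes no time and is no camera call; for the wrist camera it gives the pose at the moment of the call.
- ctrl.finish_job(): hands the job in; it is judged then, once.
The state is a dict: "t": time; "q": joint angles; "dq": joint speeds; "effort": joint torques, N m; "tool_pos": TCP position; "tool_rot": TCP orientation; "contact_force": force on the tool from outside, world axes, zero at the start; "wrist_torque": the same for the moment, N m; "opening": finger opening in m; "grip_force": force on a finger pad.
Only numpy, scipy, OpenCV 4.12 (cv2) and the standard library are available. Lean on these libraries where they do the work, as an engineer would, in place of code of your own. Each camera call takes 0.05 s, during which the arm holds its last target. There are 200 camera calls.

TASK

Fit the loose square cover plate onto the sink drain: take it by its upright tab, bring it over the raised square frame, and slide it lightly across the stud until the stud comes up through the hole in the middle of the plate; then let it drop so that it lies flat on the frame with its sides parallel to the frame's. Feel for the stud with light pressure and never force or throw the cover down, and leave the glass bottle, the spoon rest and the cork where they are.

Things in the scene. Friction and masses are not known exactly. Their poses are not given: they have to be found in the camera images.
- sink_drain: Fixed rigid steel sink drain. Origin: centre of its underside on the sink floor (z = 0), z up. Foot flange 84 x 84 x 5 mm, then a square frame 70 x 70 mm outside, walls 8 mm wide, flat rim 14 mm above the floor, on which the cover is to lie. Let the cover come down slowly on the rim: a slam of over 80 N is a failure.
- bridge: Bridge bar across the drain along the drain's x axis, 20 mm wide, top 9 mm up, with a 48 mm slot; origin and axes as the drain's (on the floor, z = 0). A rigid stud, 10 mm in diameter, is clamped in the slot: flat chamfered top 22.5 mm above the floor, y = 0, but x anywhere from -18 to +18 mm, different each time and not measured. Press on it with less than 30 N.
- cover: Loose steel cover plate 110 x 110 x 8 mm, 0.13 to 0.21 kg, lying flat at the start. Origin: centre of its underside, on the axis of its hole; z up. The round through hole is 14 mm in diameter (2 mm of play all round the stud); the small dark dots are only a pattern. Seated, its underside lies on the rim, 14 mm above the floor, and it covers the whole frame wherever the stud is.
- cover_tab (a point): Middle of the upright grip tab on the cover's top face, 25 mm above the cover's underside (17 mm above its top face), at x = +38 mm, y = 0 of the cover; axes as the cover's. The tab is 10 mm thick along x, 40 mm long along y, its top 42 mm above the underside.
- jar: Little round clear glass bottle lying on its side, 65 x 86 x 62 mm: leave alone. Origin at the centre of its underside.
- spoon_rest: Small boat-shaped blue and white spoon rest, 38 x 68 x 16 mm: leave alone. Origin at the centre of its underside.
- cork: Cork bottle stopper standing upright, 26 mm in diameter, 31 mm high: leave alone. Origin at the centre of its underside.

How it is judged:
By the outcome, as a careful person would: the job done as asked, in the order asked, and still so for the second after the job is handed in, with the robot touching nothing.
It also fails if it takes over 61 s, if anything falls off the work surface, if the arm or the gripper's body presses on something with over 40 N, if the wrist force passes 120 N, or if a joint passes its speed limit or range.

## Working session

There is one attempt and no reset: what is moved stays moved. The work goes in short steps, Python scripts to look and compute and a shell command to move; the robot and the scene stay as the last step left them, time stands still between calls to the robot, and variables do not carry over. Pictures are saved under pics/ and viewed, at most 10 in all, crops included, and the job is handed in when it is done.

```bash
mkdir -p pics; ls
cat > h.py <<'E'
import numpy as np,cv2
from station import ctrl
def save(n,f):
    im,d=ctrl.get_image(n); c=ctrl.get_calibration(n)
    cv2.imwrite(f'pics/{f}.png',im[:,:,::-1]); np.savez(f'pics/{f}.npz',im=im,d=d,K=[c['fx'],c['fy'],c['cx'],c['cy']],E=c['extrinsics'])
def w(f,u,v,z=None):
    a=np.load(f'pics/{f}.npz');fx,fy,cx,cy=a['K'];E=a['E'];T=np.linalg.inv(E)
    r=np.array([(u-cx)/fx,(v-cy)/fy,1]); 
    if z is None: s=np.median(a['d'][v-1:v+2,u-1:u+2])
    else: s=(z-T[2,3])/(T[:3,:3]@r)[2]
    return T[:3,:3]@(r*s)+T[:3,3]
E
python3 - <<'E'
from h import *
save('top','top1'); save('scene','sc1')
o=ctrl.get_obs();print(o['t'],o['tool_pos'],o['tool_rot'],o['contact_force'])
E
```

```text
pics
0.1 [0.25159318 0.57150255 0.23016259] [-6.46823625e-01 -3.07359453e+00  2.82561525e-03] [ 0.41202241 -0.16139045  0.2768421 ]
```

View pics/top1.png

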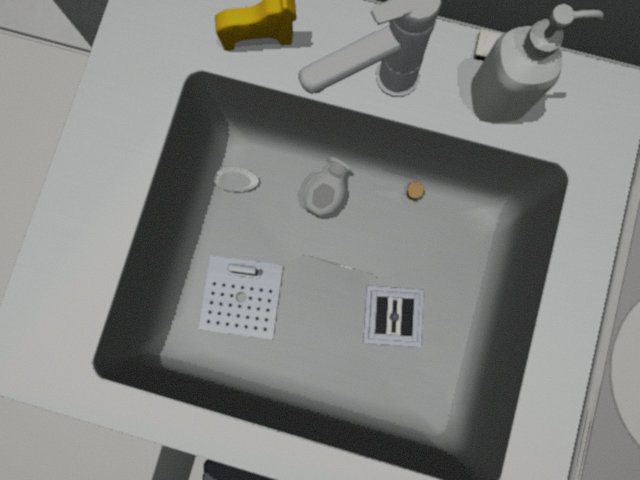

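The cover's hole is at about (241,297), its tab at (243,269) and the drain at (394,316). The bottle is at (325,192), the spoon rest at (237,180) and the cork at (415,190). I'll zoom in for the corners.

Run:
```python
from h import *
im=cv2.imread('pics/top1.png')[245:355,190:440]
cv2.imwrite('pics/c1.png',cv2.resize(im,None,fx=3.2,fy=3.2,interpolation=cv2.INTER_CUBIC))
for n,u,v in [('hole',241,297),('tab',243,269),('drain',394,316),('fl',330,330),('bottle',325,192),('cork',415,190),('spoon',237,180),('rimL',150,200),('rimB',300,430),('cover',260,300),('wallTop',140,330),('fauctip',315,80)]: print(n,w('top1',u,v).round(4))
```

```text
hole [0.5319 0.0035 0.0037]
tab [ 0.5694 -0.0035  0.0424]
drain [ 0.5065 -0.2201  0.0232]
fl [ 0.4855 -0.1287  0.0022]
bottle [ 0.6791 -0.1191  0.0589]
cork [ 0.6904 -0.2509  0.0302]
spoon [0.709  0.0151 0.0065]
rimL [0.6413 0.0988 0.1645]
rimB [ 0.3643 -0.0933  0.1474]
cover [ 0.5276 -0.0252  0.0071]
wallTop [0.481  0.1356 0.0542]
fauctip [ 0.7395 -0.1087  0.3046]
```

View pics/c1.png

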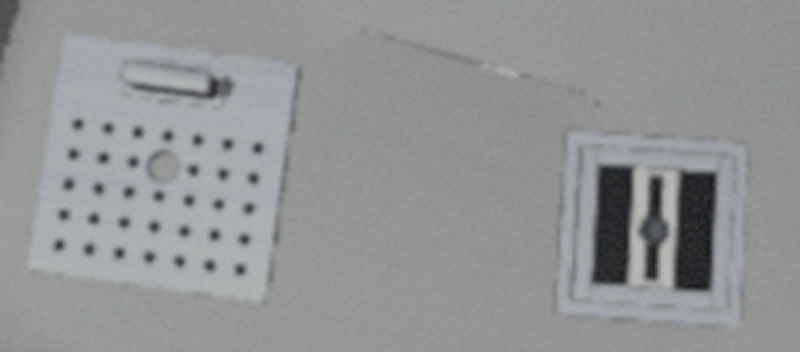

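View pics/sc1.png

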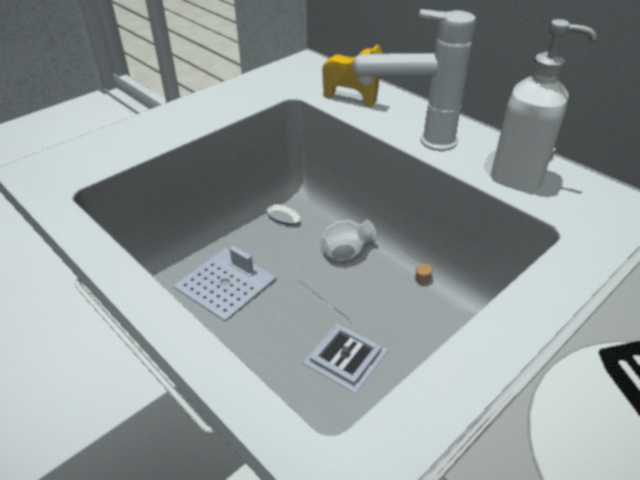

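The crop shows the cover's corners at (64,36), (300,66), (266,300) and (30,270), with the tab on the far side. The drain's flange corners are at (570,130), (748,145), (738,325) and (557,316), and the stud is at about (654,230). The scene view confirms the tab is upright and the sink is walled.

```bash
cat >> h.py <<'E'
def sq(f,pts,z):
    # corner order: TL,TR,BR,BL in the top image; TL->TR ~ -y, BL->TL ~ +x
    P=np.array([w(f,u,v,z)[:2] for u,v in pts]); c=P.mean(0)
    d=(P[0]-P[3])+(P[1]-P[2]); e=(P[0]-P[1])+(P[3]-P[2])
    return c,np.degrees([np.arctan2(d[1],d[0]),np.arctan2(-e[0],e[1])]),np.linalg.norm(np.roll(P,-1,0)-P,axis=1)
E
python3 - <<'E'
from h import *
from scipy.spatial.transform import Rotation as R
f=lambda L:[(190+x/3.2,245+y/3.2) for x,y in L]
print(sq('top1',f([(64,36),(300,66),(266,300),(30,270)]),.008))
print('drain',sq('top1',f([(570,130),(748,145),(738,325),(557,316)]),.005))
print('frame',sq('top1',f([(579,143),(738,155),(729,312),(570,304)]),.014))
print('hole',w('top1',190+164/3.2,245+166/3.2,.004),'stud',w('top1',190+654/3.2,245+230/3.2,.0225),'tab',w('top1',190+167/3.2,245+72/3.2,.042))
o=ctrl.get_obs();M=R.from_rotvec(o['tool_rot']).as_matrix();print('tool y',M[:,1],np.degrees(np.arctan2(M[1,1],M[0,1])),M[:,2])
c=ctrl.get_calibration('wrist');T=np.linalg.inv(c['extrinsics']);print(T)
for x,y in [(.57,.1),(.57,.12),(.57,.14),(.57,.16)]:
  pass
a=np.load('pics/top1.npz')
for u in range(130,210,8): print(w('top1',u,262).round(3),end=' ')
print()
for v in range(330,440,8): print(w('top1',394,v).round(3),end=' ')
print()
for u in range(430,530,8): print(w('top1',u,316).round(3),end=' ')
E
```

```text
(array([0.53136633, 0.00210115]), array([-6.4140454 , -6.39710907]), array([0.11098636, 0.10809914, 0.1090436 , 0.1086039 ]))
drain (array([ 0.50664624, -0.22227334]), array([-3.84289892, -2.99196266]), array([0.0819389 , 0.08191097, 0.08204348, 0.08495153]))
frame (array([ 0.50649655, -0.2216415 ]), array([-3.49062564, -2.76226118]), array([0.0723595 , 0.07075993, 0.07141826, 0.07271328]))
hole [0.5320383  0.00308274 0.004     ] stud [ 0.5053195  -0.22074007  0.0225    ] tab [ 0.57152787 -0.0022178   0.042     ]
tool y [ 0.40304011  0.91518034 -0.00189939] 66.23158588586864 [-0.00102974 -0.00162193 -0.99999815]
[[ 0.40300002  0.88090244  0.24819724  0.18784646]
 [ 0.91519786 -0.38731388 -0.11135904  0.60004745]
 [-0.00196621  0.27202727 -0.96228753  0.37323352]
 [ 0.          0.          0.          1.        ]]
[0.563 0.12  0.163] [0.566 0.118 0.138] [0.57  0.116 0.11 ] [0.573 0.113 0.082] [0.576 0.109 0.057] [0.58  0.105 0.029] [0.581 0.097 0.016] [0.582 0.086 0.009] [0.583 0.075 0.006] [0.583 0.063 0.006] 
[ 0.487 -0.221  0.01 ] [ 0.475 -0.221  0.013] [ 0.464 -0.222  0.002] [ 0.452 -0.222  0.004] [ 0.441 -0.222  0.003] [ 0.43  -0.222  0.004] [ 0.418 -0.222  0.004] [ 0.407 -0.222  0.004] [ 0.396 -0.222  0.004] [ 0.385 -0.222  0.005] [ 0.374 -0.221  0.006] [ 0.363 -0.221  0.008] [ 0.352 -0.221  0.012] [ 0.343 -0.219  0.024] 
[ 0.508 -0.275  0.004] [ 0.508 -0.286  0.004] [ 0.508 -0.298  0.005] [ 0.508 -0.309  0.006] [ 0.509 -0.321  0.005] [ 0.509 -0.333  0.006] [ 0.509 -0.343  0.009] [ 0.509 -0.353  0.016] [ 0.508 -0.361  0.03 ] [ 0.508 -0.365  0.056] [ 0.507 -0.368  0.084] [ 0.506 -0.368  0.116] [ 0.505 -0.37   0.143]
```

```bash
R='0'; python3 -m crank '.015 -.03 0 -.02;.032 -.058 0 -.04;.032 -.058 0 -.04;.032 -.058 0 -.04;.032 -.058 0 -.04' 60 40
python3 -m crank '.032 -.058 0 -.04;.032 -.058 0 -.04;.032 -.058 0 -.04;.032 -.058 0 -.04;.032 -.058 0 -.04'
python3 -m crank '.032 -.058 0 -.04;.032 -.058 0 -.04;.032 -.058 0 -.04;.032 -.058 0 -.04;.032 -.058 0 -.04'
python3 -m crank '.032 -.058 0 -.04;.032 -.058 0 -.04;.032 -.058 0 -.04;.032 -.058 0 -.04;.032 -.058 0 -.04'
python3 -m crank '.015 -.016 -.04 -.027;0 0 -.04 0;0 0 -.04 0;0 0 0 0;0 0 0 0'
python3 - <<'E'
from h import *
from scipy.spatial.transform import Rotation as R
save('wrist','w1')
o=ctrl.get_obs();M=R.from_rotvec(o['tool_rot']).as_matrix();print(o['t'],o['tool_pos'],np.degrees(np.arctan2(M[1,1],M[0,1])),o['contact_force'],o['q'])
E
```

```text
t: 0.52
tool_pos: [0.3235, 0.4395, 0.2306]
tool_rot: [-1.077, -2.951, 0.002]
contact_force: [0.6, -0.4, 0.7]
opening: 0.0515
grip_force: 0.0
t: 0.93
tool_pos: [0.4035, 0.2944, 0.2308]
tool_rot: [-1.526, -2.746, 0.001]
contact_force: [0.5, 1.1, 0.9]
opening: 0.051
grip_force: 0.0
t: 1.35
tool_pos: [0.4836, 0.1494, 0.2309]
tool_rot: [-1.937, -2.473, 0.0]
contact_force: [0.4, 0.4, -0.5]
opening: 0.0514
grip_force: 0.0
t: 1.77
tool_pos: [0.5636, 0.0044, 0.2307]
tool_rot: [-2.3, -2.139, 0.001]
contact_force: [0.3, 0.4, 0.3]
opening: 0.0509
grip_force: 0.0
t: 2.18
tool_pos: [0.5696, -0.0019, 0.1696]
tool_rot: [-2.34, -2.092, 0.004]
contact_force: [-0.7, -0.1, 0.9]
opening: 0.0512
grip_force: 0.0
2.2333 [ 0.57071245 -0.00189636  0.17135184] -6.387748970446642 [1.66651515 0.43619393 0.90740341] [-1.33713463e-01 -3.11384676e-02  1.79913825e+00  1.93584575e-05
  1.37424635e+00 -2.22299875e-02]
```

View pics/w1.png

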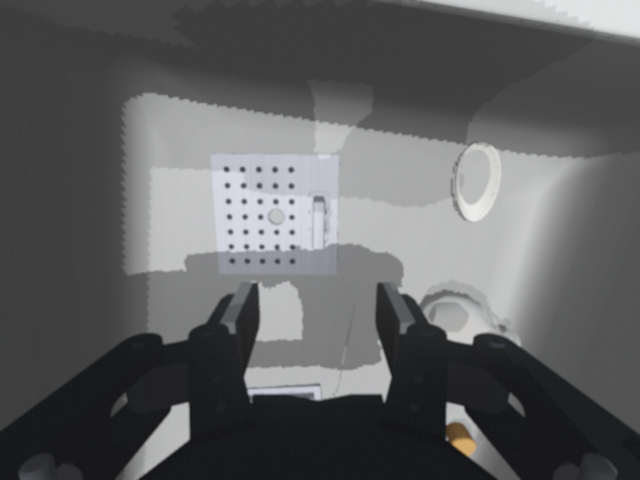

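The wrist view shows the tab at about (319,222) between the fingers' lines and square to them. The hole is at (277,216). I'll check both against the top-camera estimate.

Run:
```python
from h import *
print(w('w1',277,216,.004),[w('w1',*p,.042) for p in [(313,222),(319,222),(325,222)]])
print(sq('w1',[(339,154),(336,275),(219,275),(210,154)],.008))
```

```text
[0.53338134 0.00369153 0.004     ] [array([0.56698943, 0.00332257, 0.042     ]), array([0.5718042 , 0.00278411, 0.042     ]), array([0.57661891, 0.00224566, 0.042     ])]
(array([0.53292526, 0.00328874]), array([-6.38144013, -6.85155989]), array([0.11175064, 0.11101944, 0.11176577, 0.11107992]))
```

```bash
python3 -m crank '0 .001 -.05 0;0 0 -.05 0;0 0 -.05 0;0 0 -.05 0;0 0 -.04 0'
python3 -m crank '0 0 -.03 0;0 0 -.02 0;0 0 -.012 0;0 0 -.01 0;0 0 0 0'
python3 -m crank '0 0 0 0;0 0 0 0;0 0 0 0;0 0 0 0;0 0 0 0' 0 50
python3 -m crank '0 0 0 0;0 0 0 0;0 0 0 0;0 0 0 0;0 0 0 0'
```

```text
t: 2.65
tool_pos: [0.5717, -0.0013, 0.0517]
tool_rot: [2.34, 2.094, 0.002]
contact_force: [-0.3, 0.1, -0.2]
opening: 0.0513
grip_force: 0.0
t: 3.07
tool_pos: [0.5712, -0.0015, 0.0156]
tool_rot: [2.341, 2.094, 0.001]
contact_force: [-0.2, 0.2, -0.2]
opening: 0.051
grip_force: 0.0
t: 3.48
tool_pos: [0.5717, -0.0016, 0.0164]
tool_rot: [2.341, 2.093, 0.002]
contact_force: [-0.4, 0.6, 2.3]
opening: 0.0091
grip_force: 51.1
t: 3.9
tool_pos: [0.5717, -0.0016, 0.0164]
tool_rot: [2.341, 2.093, 0.002]
contact_force: [-0.5, 0.8, 5.2]
opening: 0.0088
grip_force: 51.5
```

```bash
python3 -m crank '0 0 .01 0;0 0 .03 0;0 0 .05 0;0 0 .04 0;0 0 0 0'
python3 -m crank '-.005 -.04 .02 .004;-.005 -.04 .02 .004;-.005 -.04 0 .004;-.005 -.04 0 .004;-.005 -.04 0 .004'
python3 -m crank '-.005 -.045 0 .004;-.005 -.045 0 .004;-.005 -.045 0 .004;-.004 -.045 0 .004;0 -.04 0 0'
python3 -m crank '0 -.02 0 0;0 0 0 0;0 0 0 0;0 0 0 0;0 0 0 0'
python3 - <<'E'
from h import *
from scipy.spatial.transform import Rotation as R
save('wrist','w2')
o=ctrl.get_obs();M=R.from_rotvec(o['tool_rot']).as_matrix();print(o['t'],o['tool_pos'],np.degrees(np.arctan2(M[1,1],M[0,1])),o['contact_force'],o['wrist_torque'],o['opening'])
a=np.load('pics/top1.npz')['im'][285:348,360:428].min(2).astype(np.uint8)
b=(cv2.resize(a,None,fx=6,fy=6,interpolation=cv2.INTER_CUBIC)<75).astype(np.uint8)
n,l,s,c=cv2.connectedComponentsWithStats(b)
pts=[]
for i in range(1,n):
    if s[i,4]>1500:
        q=np.argwhere(l==i)[:,::-1].astype(np.float32); pts.append(q)
        r=cv2.minAreaRect(q);P=(cv2.boxPoints(r)+.5)/6-.5+[360,285]
        W=np.array([w('top1',u,v,.01)[:2] for u,v in P]);d=W-np.roll(W,1,0)
        print(s[i],W.mean(0),np.degrees(np.arctan2(d[:,1],d[:,0]))%90,np.linalg.norm(d,axis=1))
E
```

```text
t: 4.32
tool_pos: [0.5735, -0.0018, 0.0844]
tool_rot: [2.338, 2.091, 0.007]
contact_force: [1.4, 0.1, -0.8]
opening: 0.0092
grip_force: 50.4
t: 4.73
tool_pos: [0.5571, -0.1021, 0.0985]
tool_rot: [-2.307, -2.13, 0.002]
contact_force: [0.2, 0.1, -2.0]
opening: 0.009
grip_force: 50.4
t: 5.15
tool_pos: [0.5473, -0.2122, 0.098]
tool_rot: [-2.28, -2.157, 0.002]
contact_force: [0.3, 0.9, -1.5]
opening: 0.009
grip_force: 50.4
t: 5.57
tool_pos: [0.5488, -0.2202, 0.0998]
tool_rot: [-2.28, -2.16, -0.0]
contact_force: [0.1, 0.6, -1.3]
opening: 0.009
grip_force: 50.4
5.6167 [ 0.54888716 -0.22033837  0.10003677] -3.07722195181784 [ 0.23174415  0.45195633 -1.9402824 ] [ 0.03235308 -0.06238936 -0.00791355] 0.00925730403870614
[   93    73    71   218 12852] [ 0.50853986 -0.20280836] [87.68030175 86.79125922 87.58646833 86.64842515] [0.01487296 0.05253516 0.01500353 0.05251278]
[  248    83    73   221 13831] [ 0.50618883 -0.24018368] [87.92901306 86.68613706 87.83701638 86.53489416] [0.01573684 0.05268651 0.01587536 0.05266421]
[ 185   94   42  188 3234] [ 0.50728311 -0.22115157] [4.50101442 5.46516007 4.40490801 5.48582757] [0.04481323 0.00990363 0.04481102 0.00982851]
```

View pics/w2.png

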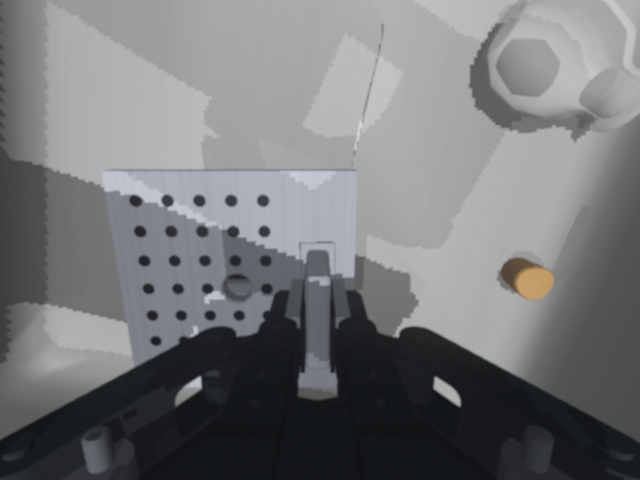

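The wrist view shows the plate held level, with its hole at about (238,287). Next I'll get the hole's offset from the TCP.

Run:
```python
from h import *
t=np.array([.5489,-.2203,.1000])
print(w('w2',238,287)-t, w('w2',238,287,.0875)-t,w('w2',238,300,)[2],[w('w2',u,v)[2].round(4) for u,v in [(120,185),(250,185),(340,185),(340,260),(175,300),(150,260)]])
print(w('w2',106,170,.0915)-t,w('w2',357,170,.0915)-t)
```

```text
[-0.05922072 -0.02946264 -0.08575962] [-0.03932057  0.00214149 -0.0125    ] 0.09089522065442188 [np.float64(0.0922), np.float64(0.0916), np.float64(0.092), np.float64(0.0923), np.float64(0.0921), np.float64(0.0919)]
[-0.08875106  0.06132463 -0.0085    ] [ 0.01933729  0.05551136 -0.0085    ]
```

```bash
python3 -m crank '.004 -.004 -.02 0;.004 -.003 -.03 0;0 0 -.03 0;0 0 -.02 0;0 0 -.01 0'
python3 -m crank '0 0 -.002 0;0 0 0 0;0 0 0 0;0 0 0 0;0 0 0 0'
python3 -m crank '0 0 -.002 0;0 0 -.002 0;0 0 -.002 0;0 0 0 0;0 0 0 0'
```

```text
t: 6.03
tool_pos: [0.5516, -0.224, 0.0427]
tool_rot: [-2.279, -2.158, 0.002]
contact_force: [0.5, 0.6, -1.4]
opening: 0.0091
grip_force: 50.3
t: 6.45
tool_pos: [0.5535, -0.2254, 0.0453]
tool_rot: [2.281, 2.158, 0.001]
contact_force: [-0.1, 0.1, -1.9]
opening: 0.0098
grip_force: 50.3
t: 6.87
tool_pos: [0.5527, -0.2249, 0.0411]
tool_rot: [-2.282, -2.159, 0.0]
contact_force: [-0.8, -0.0, -2.8]
opening: 0.0089
grip_force: 50.3
```

```bash
for i in 1; do python3 -m crank '0 .001 -.001 0;0 0 -.001 0;0 0 0 0;0 0 0 0;0 0 0 0'; done
python3 -m crank '0 0 -.001 0;0 0 -.001 0;0 0 0 0;0 0 0 0;0 0 0 0'
python3 - <<'E'
from h import *
for i in range(1): o=ctrl.get_obs();print(o['tool_pos'],o['contact_force'])
E
```

```text
t: 7.28
tool_pos: [0.5529, -0.2245, 0.0403]
tool_rot: [-2.282, -2.159, 0.0]
contact_force: [0.3, -0.9, -2.0]
opening: 0.0093
grip_force: 50.3
t: 7.7
tool_pos: [0.5528, -0.2245, 0.0393]
tool_rot: [-2.282, -2.159, 0.0]
contact_force: [0.6, -0.4, -2.0]
opening: 0.0088
grip_force: 50.3
[ 0.55284698 -0.22451597  0.03928063] [ 0.55016165 -0.39725715 -2.00759591]
```

```bash
python3 -m crank '0 0 -.001 0;0 0 0 0;0 0 0 0;0 0 0 0;0 0 0 0'|grep -E 'pos|contact'
python3 -m crank '0 0 -.001 0;0 0 0 0;0 0 0 0;0 0 0 0;0 0 0 0'|grep -E 'pos|contact'
python3 -m crank '0 0 -.001 0;0 0 0 0;0 0 0 0;0 0 0 0;0 0 0 0'|grep -E 'pos|contact'
```

```text
tool_pos: [0.553, -0.2246, 0.0389]
contact_force: [0.4, -0.1, -1.0]
tool_pos: [0.5531, -0.2246, 0.0387]
contact_force: [-0.9, 0.5, 2.3]
tool_pos: [0.5531, -0.2247, 0.0385]
contact_force: [-1.4, 1.6, 4.9]
```

Light contact, about 7 N net. Now I slide along the slot towards the stud.

```bash
python3 -m crank '-.002 .001 0 0;-.002 0 0 0;-.002 0 0 0;0 0 0 0;0 0 0 0'|grep -E 'pos|contact'
python3 -m crank '-.002 0 0 0;-.001 0 0 0;0 0 0 0;0 0 0 0;0 0 0 0'|grep -E 'pos|contact'
python3 -m crank '-.002 0 0 0;0 0 0 0;0 0 0 0;0 0 0 0;0 0 0 0'|grep -E 'pos|contact'
python3 -m crank '-.002 0 0 0;0 0 0 0;0 0 0 0;0 0 0 0;0 0 0 0'|grep -E 'pos|contact'
```

```text
tool_pos: [0.5507, -0.2245, 0.0386]
contact_force: [2.9, -1.2, 5.5]
tool_pos: [0.5489, -0.2243, 0.0383]
contact_force: [2.6, -0.7, 6.3]
tool_pos: [0.5458, -0.2233, 0.036]
contact_force: [-0.6, 0.6, -1.1]
tool_pos: [0.5464, -0.224, 0.0378]
contact_force: [-0.0, -0.3, -1.7]
```

The force vanished at x≈0.546, so the stud is under the hole. I'll lower gently.

```bash
for k in 1; do python3 -m crank '0 0 -.001 0;0 0 -.001 0;0 0 -.001 0;0 0 0 0;0 0 0 0'|grep -E 'pos|contact'; done
python3 -m crank '0 0 -.001 0;0 0 -.001 0;0 0 -.001 0;0 0 0 0;0 0 0 0'|grep -E 'pos|contact'
```

```text
tool_pos: [0.546, -0.2239, 0.036]
contact_force: [-1.3, -0.4, -0.9]
tool_pos: [0.5461, -0.2239, 0.0346]
contact_force: [-2.3, -0.3, -1.1]
```

```bash
python3 -m crank '-.001 0 -.001 0;0 0 -.001 0;0 0 -.001 0;0 0 0 0;0 0 0 0'|grep -E 'pos|contact'
python3 -m crank '0 0 -.001 0;0 0 -.001 0;0 0 -.001 0;0 0 0 0;0 0 0 0'|grep -E 'pos|contact'
```

```text
tool_pos: [0.5459, -0.224, 0.0333]
contact_force: [-1.7, -0.3, -1.2]
tool_pos: [0.5459, -0.224, 0.0317]
contact_force: [-1.4, 0.1, -2.1]
```

```bash
python3 -m crank '-.001 0 -.001 0;0 0 -.001 0;0 0 0 0;0 0 0 0;0 0 0 0'|grep -E 'pos|contact'
python3 -m crank '0 0 -.001 0;0 0 0 0;0 0 0 0;0 0 0 0;0 0 0 0'|grep -E 'pos|contact'
python3 -m crank '0 0 -.001 0;0 0 0 0;0 0 0 0;0 0 0 0;0 0 0 0'|grep -E 'pos|contact'
python3 - <<'E'
from h import *
save('wrist','w3');print(ctrl.get_obs()['t'],ctrl.get_obs()['tool_pos'])
E
```

```text
tool_pos: [0.5456, -0.2241, 0.0309]
contact_force: [-0.1, -0.4, -1.3]
tool_pos: [0.5455, -0.2241, 0.0304]
contact_force: [0.9, -1.1, -1.5]
tool_pos: [0.5455, -0.2241, 0.0304]
contact_force: [-2.3, 2.5, 5.5]
13.5833 [ 0.54552413 -0.22405763  0.03035143]
```

View pics/w3.png

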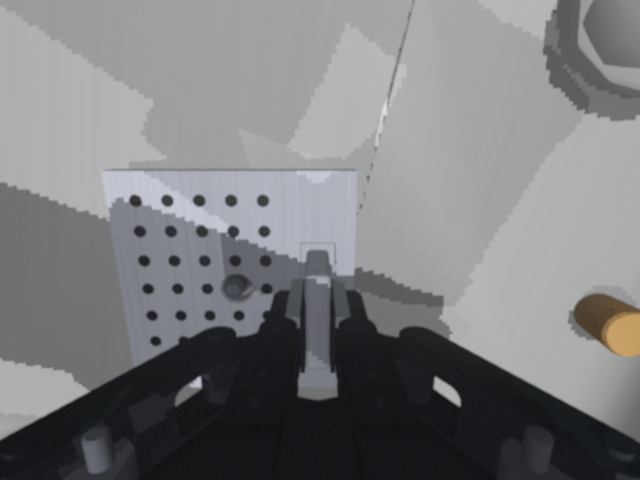

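The stud shows in the hole at (237,288), and contact at TCP z=0.0304 puts the underside on the rim. I'll unload, release and retreat.

```bash
python3 -m crank '0 0 .001 0;0 0 0 0;0 0 0 0;0 0 0 0;0 0 0 0' - 20|grep -E 'pos|contact'
python3 -m crank '0 0 0 0;0 0 0 0;0 0 0 0;0 0 0 0;0 0 0 0' 45 20|grep -E 'pos|contact|open'
python3 -m crank '0 0 .01 0;0 0 .03 0;0 0 .06 0;0 0 .06 0;0 0 .06 0'|grep -E 'pos|contact'
python3 -m crank '0 0 .06 0;0 .06 .04 0;0 .07 0 0;0 .07 0 0;0 .07 0 0'|grep -E 'pos|contact'
python3 -m crank '0 .07 0 0;0 .07 0 0;0 .06 0 0;0 0 0 0;0 0 0 0'|grep -E 'pos|contact'
python3 - <<'E'
from h import *
save('top','top2')
im=cv2.imread('pics/top2.png')
cv2.imwrite('pics/c2.png',cv2.resize(im[150:370,180:460],None,fx=2.7,fy=2.7,interpolation=cv2.INTER_CUBIC))
E
```

```text
tool_pos: [0.5455, -0.2241, 0.0304]
contact_force: [-1.2, 0.3, 3.5]
tool_pos: [0.5452, -0.224, 0.0301]
contact_force: [0.2, 0.7, 0.2]
opening: 0.0387
tool_pos: [0.545, -0.2238, 0.1415]
contact_force: [0.6, -0.6, 0.1]
tool_pos: [0.5456, -0.088, 0.1917]
contact_force: [1.0, -0.1, -0.9]
tool_pos: [0.5453, 0.0123, 0.1907]
contact_force: [-0.1, 0.3, 0.2]
```

View pics/c2.png

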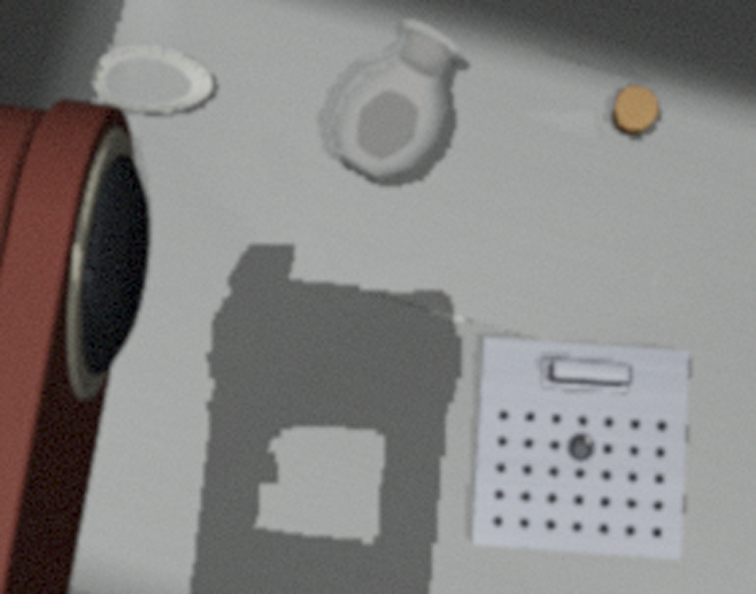

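The cover lies on the drain with corners at (483,336), (688,350), (680,556) and (472,543). The stud shows in the hole at (581,446). The bottle, spoon rest and cork haven't moved. I'll check level and yaw from the numbers.

Run:
```python
from h import *
p=[(180+x/2.7,150+y/2.7) for x,y in [(483,336),(688,350),(680,556),(472,543)]]
print(sq('top2',p,.022))
d=lambda x,y: np.median([w('top2',int(180+x/2.7)+i,int(150+y/2.7)+j)[2] for i in(-1,0,1) for j in (-1,0,1)])
print([d(*q).round(4) for q in [(495,352),(672,365),(668,543),(485,530)]], ctrl.get_obs()['t'])
a=[np.load(f'pics/{k}.npz')['im'][150:235,205:435].astype(int) for k in('top1','top2')]
print((abs(a[0]-a[1]).max(2)[:,80:]>40).sum())
```

```text
(array([ 0.50814219, -0.22175851]), array([-2.89633069, -2.90162401]), array([0.10992428, 0.10889616, 0.10945476, 0.10992648]))
[np.float64(0.0214), np.float64(0.0226), np.float64(0.0217), np.float64(0.0211)] 15.7167
1
```

```bash
python3 -c "
from station import ctrl
print(ctrl.finish_job())"
```

```text
the job is handed in; nothing more can be done
None
```

The cover is on the drain and the job is handed in: the stud came up through the hole under light pressure, the plate lies flat on the rim and parallel to the frame to within about half a degree, and the bottle, spoon rest and cork were not touched.

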